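Clear the desiccator lid and crack its sticky seal

ROBOT

A 7-joint arm with a two-finger parallel gripper is mounted at the origin on a cart in front of the work surface, level with it; the furniture and walls round the work are solid. World frame = base frame: x ahead of the robot, y to its left, z up, the work surface at z = 0. Lengths are in m, angles in rad, forces in N, time in s.
With the tool pointing down it reaches from about 0.4 to 0.85 m from the base axis. Payload 10.4 kg.
Tool frame: the origin (TCP) lies at the very end of the fingers, on their centre line; the grasp point (between the pads) lies 19 mm behind it; y points along the fingers, z is the direction in which the jaws open and shut, and the axes are right-handed (so a half turn about y gives the same grasp; the last joint's range is limited). The gripper opens to 85 mm and grips with 20 to 120 N. Pads are 22 mm wide; open, the fingers measure 114 mm over their backs; the gripper's body (76 mm by 85 mm) begins 54 mm behind the grasp point. The pads swing forward as they close: fully open they stand 13 mm farther back than shut.
Start: joints at [1.08, 0.332, -0.065, 1.46, 0.022, 1.35, -0.088], TCP at [0.282, -0.558, 0.231] pointing down, gripper open.
Joint ranges: [-2.6, 2.6], [-0.5, 2.12], [-1.47, 1.34], [0.16, 2.42], [-1.27, 4.41], [0.06, 2.06], [-2.6, 2.6]. Speed limits (rad/s): [2.22, 2.22, 2.79, 2.79, 3.14, 3.14, 3.14].

INTERFACE

Orientations are given as a unit quaternion [x, y, z, w].
In Python, from workcell import manip gives the robot as it stands.
- The arm moves only by the tool arm_command, never from a script. Its argument "commands" is a list that holds one entry, the list of rows, each a list of 6 numbers: the shift along the world's x, y, z in cm, then the turn, a rotation vector about the world's x, y, z in degrees. A call has 1 to 20 rows; each row is the pose to reach, as a shift and turn from the pose commanded when the call began; what a row does not reach only later rows make up. A row lasts 1/10 s, in which the tool goes at most 50 mm and 8.59 degrees, less where a joint would pass 70% of its speed; a pose out of reach is approached as far as the arm can. A call with a gripper value outside its range is refused whole. "claw" is the finger opening in cm, from 0 to 8.54, set as the call begins (left out, the last holds). The fingers move at their own pace and stop on an object; "newtons" is the grip in N (left out, the last holds). Time passes only in rows, so rows that repeat a pose let the fingers close. It gives the time, the measured TCP pose, the force and the opening at its end, in the units of the state.
- manip.get_obs(): the state, without advancing time (a new reading comes with each control period).
- manip.camera(name): name is "side" or "top" or "wrist"; returns a dict with "pixels" (480x640x3 uint8, blue, green, red), "depth" (480x640 float32, m along the optical axis (not along the pixel's ray), 0 where there is no reading), "K" (3x3 intrinsics, pixels), "rvec" (rotation vector, rad) and "tvec" (3), from world to camera coordinates, as OpenCV has them. Camera axes: x right, y down, z forward; pixel columns grow to the right and rows downward; lengths in m; the calibration is good to about 2 mm. A picture is of the moment at which its call begins.
- manip.hand_in(): hands the job in, once; it reports no verdict.
Trained networks look in the newest picture that a camera, given by its name, has taken for a name from the list of things; names that differ only in an ending like _2 or _b are one class to them, and where a whole thing is asked for, a point or a joint stands for the part that bears it (a point fixed in the world has none). Each returns a list of dicts, best first, with "p" (0 to 1); they miss things now and then, are a little off and sometimes report something else, mostly with a low value. They report only what shows in the picture. A call takes as long as a camera call.
- manip.masks_of(camera, thing): "mask" (480x640 bool, what is visible of it) and "bbox" ([left, top, right, bottom] in pixels, round what is visible of it).
The state is a dict: "clock": time; "joint_pos": joint angles; "joint_velocities": joint speeds; "tau": joint torques, N m; "position": TCP position; "ee_rot": TCP orientation; "ft_force": force on the tool from outside, world axes, zero at the start; "torque": the same for the moment, N m; "grip_width": opening from 0.0 (shut) to 1.0 (fully open).
Only numpy, scipy, OpenCV 4.12 (cv2) and the standard library are available. Lean on these libraries where they do the work, as an engineer would, in place of code of your own. Each camera call takes 0.05 s, during which the arm holds its last target.

TASK

Clear the two cork offcuts off the lid of the closed desiccator box into the yellow waste tub. Then pull the lid straight up by its bar until the tight greased seal lets go, without yanking it high into the air, and finish while still holding the lid steady, level and just open over the box, about 2.5 cm above its seat and clear of it all round. Leave the bottle, the vial and the petri dish where they stand.

Things in the scene. Friction and masses are not known exactly. Their poses are not given: they have to be found in the camera images.
- desiccator: White box 190 x 220 mm (x, y), fixed to the worktop, with a black gasket whose top, the lid's seat, is 70 mm above the worktop; grey catch housings at the middle of its +y and -y sides (240 mm over them, at 41 to 67 mm height). Origin at the centre of its underside, z up. May stand left or right of the tub.
- lid: Loose grey lid, 0.3 kg: a flat slab 200 x 230 mm (x, y), 10 mm thick, with a skirt 24 mm deep below it that plugs into the box. Origin at the centre of the slab's underside, z up: seated, it is at (0, 0, 70) mm in the box's frame with the same yaw, and its top is 80 mm above the worktop. At the end its origin is to be about 95 mm above the box's origin.
- seat (a point): Centre of the lid's seat, fixed on the box 70 mm above its origin. Two greased sprung catches on the box's y sides hold a bead on the lid's skirt: the upward pull needed (weight included) peaks at about 15 N (12 to 20) some 2 mm up, then falls away and past 9 mm is just the lid weight of 3 N. If let go afterwards the lid drops back onto the catches about 10 mm up, or shut.
- lid_handle (a point): Centre of the steel grab bar in the middle of the lid: a round bar 12 mm in diameter, 68 mm long, along the lid's y, its axis 30 mm above the slab's top (40 mm above the lid's origin), with a 12 mm post at each end (y = -40 and +40 mm); free space below it. The lid hangs level when lifted by the bar's middle.
- waste_tub: Open yellow plastic tub, 138 x 158 mm over the rim (x, y), 75 mm high, walls 4 mm, inside 122 x 142 mm; loose, 0.6 kg. Origin at the centre of its underside, z up.
- cork_a_center (a point): Centre, half-way up, of a round cork stub that stands on the lid: 34 mm diameter at the foot, 30 mm at the top, 24 mm high, 15 g.
- cork_b_center (a point): Centre, 12 mm above its underside, of a broken cork lump that lies on the lid: 36 mm along its own x, 28 mm along its y, about 24 mm high (lower, 18 mm, at its +x end), 15 g.
- media_bottle: Bystander: clear glass bottle with pink contents and a blue cap, 56 mm diameter, 105 mm high; origin at the centre of its underside.
- vial: Bystander: small glass vial with a black cap, 23 mm diameter, 44 mm high; origin at the centre of its underside.
- petri_dish: Bystander: petri dish, 89 mm diameter, 15 mm high; origin at the centre of its underside.

How it is judged:
By the outcome, as a careful person would: the job done as asked, in the order asked, and still so for the second after the job is handed in, while the arm keeps its last pose, push and grip.
It also fails if it takes over 64 s, if anything falls off the work surface, if the arm or the gripper's body presses on something with over 40 N, if the wrist force passes 120 N, or if a joint passes its speed limit or range.

## Working session

There is one attempt and no reset: what is moved stays moved. The work goes in short steps, Python scripts to look and compute and a tool call to move; the robot and the scene stay as the last step left them, time stands still between calls to the robot, and variables do not carry over. Pictures are saved under pics/ and viewed, and the job is handed in when it is done.

Besides the shell and the picture viewer there is one more tool, called after "Emit:" as name(argument=value, ...), one argument or row to a line, values as JSON. arm_command: Moves the arm, as the interface text tells. Its arguments: {"type":"object","properties":{"commands":{"type":"array"},"claw":{"type":"number"},"newtons":{"type":"number"}},"required":["commands"]}

```bash
mkdir -p pics; ls; cat > h.py <<'E'
import numpy as np,cv2
from workcell import manip
def cam(n,save=None):
    c=manip.camera(n)
    if save: cv2.imwrite('pics/'+save,c['pixels'])
    R=cv2.Rodrigues(np.array(c['rvec'],float))[0];t=np.array(c['tvec'],float).reshape(3)
    return c,R,t
def cloud(c,R,t):
    d=c['depth'];K=np.array(c['K']);v,u=np.mgrid[:480,:640]
    P=np.stack([(u-K[0,2])/K[0,0]*d,(v-K[1,2])/K[1,1]*d,d],-1)
    W=(P-t)@R
    W[d==0]=np.nan
    return W
E
python3 - <<'E'
from h import *
o=manip.get_obs();print(o)
for n in ['top','side']:
    c,R,t=cam(n,n+'0.png');W=cloud(c,R,t);print(n,'campos',-R.T@t)
    for th in ['desiccator','lid','lid_handle','waste_tub','cork_a_center','cork_b_center','media_bottle','vial','petri_dish']:
        for m in manip.masks_of(n,th)[:3]:
            q=W[m['mask']];q=q[~np.isnan(q[:,0])]
            if len(q): print(th,round(m['p'],2),m['bbox'],np.round(np.median(q,0),3),np.round(np.percentile(q,2,axis=0),3),np.round(np.percentile(q,98,axis=0),3))
E
```

```text
pics
{'clock': 0.0, 'joint_pos': array([ 1.08043444,  0.33288101, -0.06473301,  1.4609306 ,  0.02161297,
        1.34993331, -0.08850042]), 'joint_velocities': array([-9.77311800e-05, -1.07114321e-04, -9.35585330e-04, -4.40794385e-04,
        1.23946891e-03,  8.34583243e-04,  1.70109130e-03]), 'tau': array([ 1.30263247e-04, -6.25442076e+01,  4.92958096e-02, -3.91591573e+01,
        1.61727634e-02,  9.98815958e-03, -4.84202144e-05]), 'position': array([ 0.28164158, -0.55751618,  0.23051545]), 'ee_rot': array([-0.16403724,  0.68834505, -0.68735627,  0.16375051]), 'ft_force': array([ 0.6349185 ,  0.94341245, -0.42328454]), 'torque': array([0.03799853, 0.01126562, 0.01617689]), 'grip_width': 0.9977696715593993}
top campos [0.43990695 0.1003339  1.28896859]
desiccator 0.5 [234.2, 255.2, 339.2, 288.8] [0.557 0.069 0.067] [0.519 0.067 0.061] [0.586 0.308 0.071]
desiccator 0.46 [229.6, 224.9, 335.6, 317.7] [0.547 0.186 0.08 ] [0.453 0.075 0.074] [0.645 0.298 0.112]
lid 0.94 [231.5, 223.2, 337.7, 318.3] [0.546 0.186 0.08 ] [0.452 0.075 0.073] [0.645 0.297 0.112]
lid_handle 0.85 [230.9, 225.9,
[... 1362 characters left out ...]
 [0.607 0.169 0.096] [0.595 0.124 0.077] [0.638 0.179 0.104]
cork_b_center 0.8 [354.5, 279.2, 374.9, 295.3] [0.486 0.213 0.097] [0.47  0.193 0.083] [0.504 0.223 0.104]
media_bottle 0.61 [287.7, 183.7, 307.3, 227.7] [ 0.765 -0.011  0.059] [ 0.75  -0.034  0.005] [0.788 0.003 0.104]
media_bottle 0.56 [269.9, 232.1, 409.4, 333.8] [0.541 0.214 0.079] [0.449 0.079 0.074] [0.642 0.301 0.111]
media_bottle 0.29 [311.9, 247.6, 326.0, 264.4] [0.606 0.17  0.098] [0.595 0.15  0.08 ] [0.624 0.179 0.104]
vial 0.61 [240.3, 271.0, 251.7, 291.0] [0.744 0.245 0.025] [ 0.736  0.199 -0.001] [0.773 0.251 0.044]
petri_dish 0.6 [294.3, 374.2, 348.9, 424.6] [0.465 0.417 0.005] [0.425 0.378 0.001] [0.503 0.456 0.013]
```

View pics/top0.png

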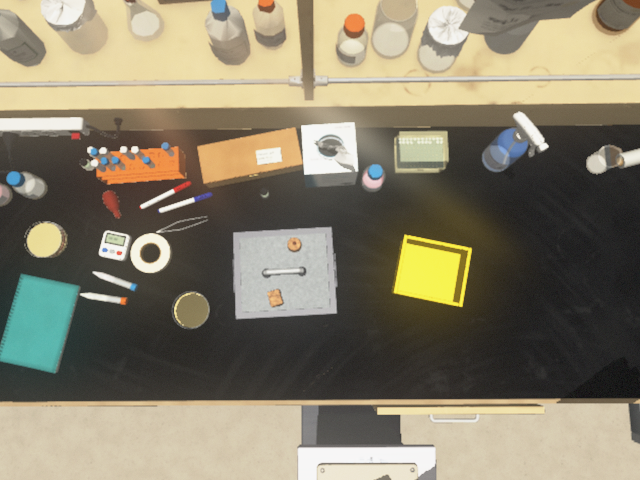

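View pics/side0.png

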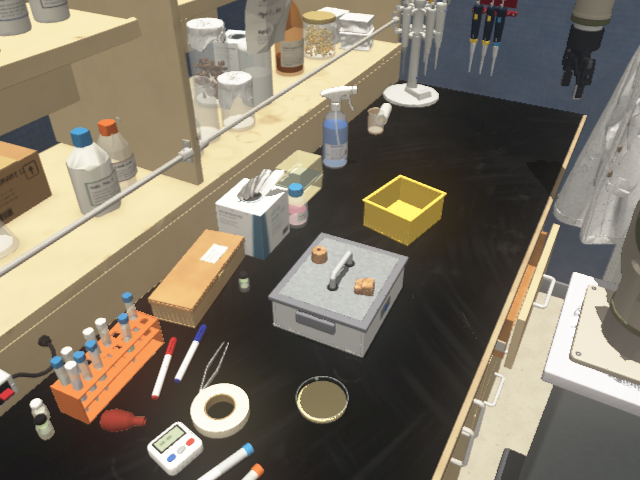

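```bash
python3 - <<'E'
from h import *
from scipy.spatial.transform import Rotation as Ro
for n in ['top','side']:
    c,R,t=cam(n);W=cloud(c,R,t).reshape(-1,3)
    W=W[~np.isnan(W[:,0])]
    x,y,z=W.T
    near=(x>.43)&(x<.67)&(y>.05)&(y<.32)
    b=W[near&(z>.1045)&(z<.118)]
    print(n,'high',len(b));
    s=W[near&(z>.074)&(z<.085)]
    for nm,q in (('slab',s),):
        r=cv2.minAreaRect((q[:,:2]*1000).astype(np.float32));print(nm,r,q.mean(0))
    for nm,(cx,cy) in {'a':(.61,.165),'b':(.489,.206)}.items():
        q=W[near&(z>.088)&(np.hypot(x-cx,y-cy)<.028)]
        print(nm,len(q),cv2.minAreaRect((q[:,:2]*1000).astype(np.float32)),q.min(0).round(4),q.max(0).round(4),np.median(q,0).round(4))
        q=q[q[:,2]>q[:,2].max()-.008];print(cv2.minAreaRect((q[:,:2]*1000).astype(np.float32)))
    h=W[near&(z>.09)&(np.hypot(x-.61,y-.165)>.03)&(np.hypot(x-.489,y-.206)>.03)]
    print('bar',len(h),cv2.minAreaRect((h[:,:2]*1000).astype(np.float32)),h.mean(0).round(4),h[:,2].max())
    tb=W[(x>.4)&(x<.68)&(y<-.02)&(y>-.3)&(z>.06)&(z<.09)];print('tub',cv2.minAreaRect((tb[:,:2]*1000).astype(np.float32)))
print(Ro.from_quat(manip.get_obs()['ee_rot']).as_matrix().round(3))
E
```

```text
top high 282
slab ((549.2344360351562, 187.39401245117188), (200.27462768554688, 230.31875610351562), 2.7682077884674072) [0.54796093 0.1865225  0.07992533]
a 154 ((610.390869140625, 163.19664001464844), (29.86713409423828, 29.088476181030273), 85.4115982055664) [0.5957 0.1483 0.089 ] [0.6254 0.1782 0.1097] [0.6098 0.1639 0.1033]
((611.074462890625, 164.02406311035156), (27.956817626953125, 27.14453887939453), 0.010660813190042973)
b 204 ((490.0157775878906, 206.19961547851562), (35.65692901611328, 27.557308197021484), 16.80567741394043) [0.4705 0.1891 0.0888] [0.5084 0.2228 0.1086] [0.4901 0.2064 0.101 ]
((489.7920227050781, 205.92030334472656), (31.456642150878906, 27.979732513427734), 13.803821563720703)
bar 220 ((548.8843383789062, 186.1987762451172), (12.018569946289062, 89.60166931152344), 2.8563804626464844) [0.5486 0.1856 0.113 ] 0.12172975145409655
tub ((551.700439453125, -153.39608764648438), (159.19114685058594, 138.1866912841797), 77.83763885498047)
side high 211
slab ((547.93994140625, 185.40670776367188), (201.3860321044922, 234.9351348876953), 2.9466614723205566) [0.54
[... 205 characters left out ...]
09.9751586914062, 162.63479614257812), (29.77984619140625, 29.179540634155273), 74.478515625)
b 265 ((487.9064025878906, 206.81607055664062), (36.343013763427734, 31.261693954467773), 11.92774772644043) [0.4683 0.1888 0.088 ] [0.5076 0.2247 0.1078] [0.4859 0.2118 0.0979]
((482.4678955078125, 205.21231079101562), (20.92814826965332, 26.61480712890625), 18.22608757019043)
bar 253 ((547.1385498046875, 189.2659454345703), (12.388020515441895, 89.1299819946289), 3.009714126586914) [0.5455 0.1953 0.1092] 0.11805504268728792
tub ((549.65576171875, -154.4871368408203), (164.0278778076172, 141.68540954589844), 77.01094818115234)
[[-0.893  0.     0.451]
 [-0.451 -0.    -0.893]
 [-0.    -1.     0.   ]]
```

The top view shows the box and lid (px 285,272) with cork a (294,244) and cork b (275,298). The tub is at (432,270) and the corks are clear of the bar. All heights match the given sizes, so I'm moving to above cork a.

Emit:
arm_command(
  commands=[
    [[4,9,0,0,0,-5],[8,18,0,0,0,-10],[12,27,0,0,0,-15],[16,36,0,0,0,-20],[20,44,-1,0,0,-24],[22,48.5,-2,0,0,-24],[24,53,-3,0,0,-24],[26,57.5,-4,0,0,-24],[28,62,-5,0,0,-24],[30,66,-6,0,0,-24],[32,70,-7,0,0,-24],[32.9,72.1,-8,0,0,-24],[32.9,72.1,-8,0,0,-24],[32.9,72.1,-8,0,0,-24],[32.9,72.1,-8,0,0,-24],[32.9,72.1,-8,0,0,-24],[32.9,72.1,-8,0,0,-24],[32.9,72.1,-8,0,0,-24],[32.9,72.1,-8,0,0,-24],[32.9,72.1,-8,0,0,-24]],
  ],
  claw=6.5,
  newtons=20,
)

```text
clock: 3.1
position: [0.6112, 0.1614, 0.1519]
ee_rot: [0.016, -0.707, 0.707, -0.017]
ft_force: [0.6, -0.3, -0.3]
grip_width: 0.758
```

```bash
python3 - <<'E'
from h import *
from scipy.spatial.transform import Rotation as Ro
o=manip.get_obs();print(o['clock'],o['position'],o['ft_force'],o['grip_width'],o['joint_pos'].round(2));print(Ro.from_quat(o['ee_rot']).as_matrix().round(3))
c,R,t=cam('wrist','w1.png')
cam('side','s1.png')
E
```

```text
3.1 [0.61116321 0.16135842 0.15185138] [ 0.63859061 -0.25597651 -0.29092867] 0.7584521206344663 [ 0.09  0.46 -0.56  1.52  0.25  1.24 -2.03]
[[-0.999  0.001  0.047]
 [-0.047 -0.001 -0.999]
 [-0.001 -1.     0.001]]
```

View pics/w1.png

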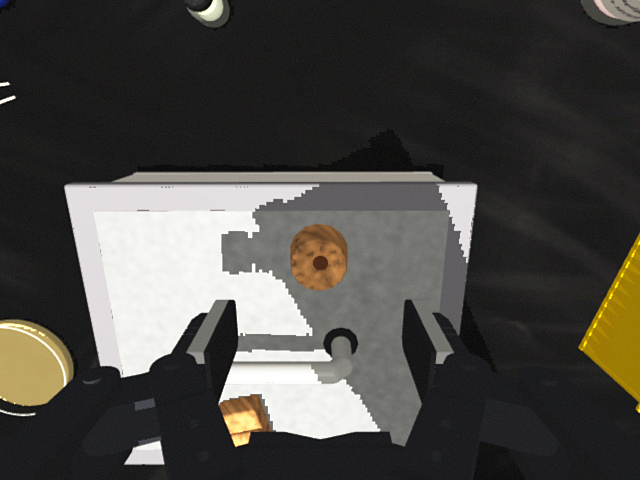

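View pics/s1.png

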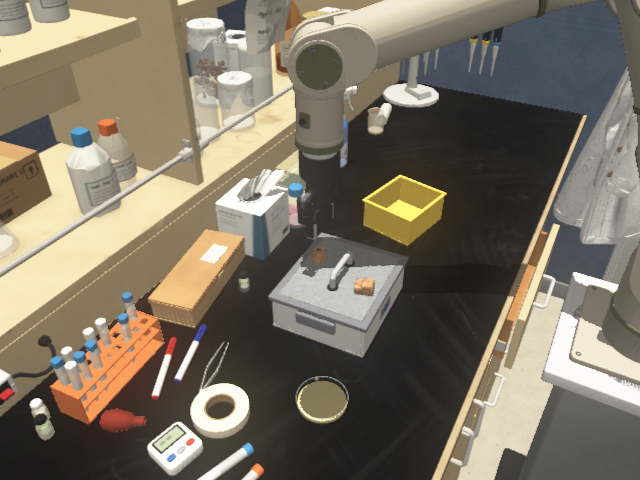

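The wrist view shows cork a (320,257) midway between the fingers. I'm descending and gripping gently.

Emit:
arm_command(
  commands=[
    [[0,0.1,-2,0,0,0],[0,0.1,-4,0,0,0],[0,0.1,-5.5,0,0,0],[0,0.1,-6.6,0,0,0],[0,0.1,-6.6,0,0,0],[0,0.1,-6.6,0,0,0],[0,0.1,-6.6,0,0,0]],
  ],
)

```text
clock: 3.9
position: [0.6114, 0.1643, 0.0864]
ee_rot: [-0.017, 0.707, -0.707, 0.018]
ft_force: [-1.0, 0.4, 0.4]
grip_width: 0.762
```

Emit:
arm_command(
  commands=[
    [[0,0,0,0,0,0],[0,0,0,0,0,0],[0,0,0,0,0,0],[0,0,0,0,0,0],[0,0,0,0,0,0],[0,0,0,0,0,0],[0,0,0,0,0,0],[0,0,0,0,0,0],[0,0,0,0,0,0],[0,0,0,0,0,0]],
  ],
  claw=1.5,
  newtons=20,
)

```text
clock: 4.9
position: [0.6111, 0.1642, 0.086]
ee_rot: [0.017, -0.707, 0.707, -0.018]
ft_force: [-1.0, -0.1, 5.8]
grip_width: 0.361
```

Gripped at 31 mm, which matches the cork. I'm lifting it and carrying it to the tub.

Emit:
arm_command(
  commands=[
    [[0,0,2,0,0,0],[0,0,5,0,0,0],[0,0,8,0,0,0],[0,-4,8,0,0,0],[-1,-8,8,0,0,0],[-2,-12,8,0,0,0],[-3,-16,8,0,0,0],[-4,-20,8,0,0,0],[-5,-24,8,0,0,0],[-5,-27,8,0,0,0],[-5,-30,8,0,0,0],[-5,-32,8,0,0,0],[-5,-32,6,0,0,0],[-5,-32,3,0,0,0],[-5,-32,0,0,0,0],[-5,-32,-3,0,0,0],[-5,-32,-3.5,0,0,0],[-5,-32,-3.5,0,0,0]],
  ],
)

```text
clock: 6.7
position: [0.5604, -0.1557, 0.0499]
ee_rot: [-0.018, 0.707, -0.707, 0.017]
ft_force: [0.3, 0.0, -0.3]
grip_width: 0.361
```

```bash
python3 - <<'E'
from h import *
o=manip.get_obs();print(o['clock'],o['position'],o['ft_force'],o['grip_width'])
cam('wrist','w2.png')
E
```

```text
6.7 [ 0.5604027  -0.15565062  0.04993098] [ 0.27386428  0.00775576 -0.32697822] 0.36059611420179033
```

View pics/w2.png

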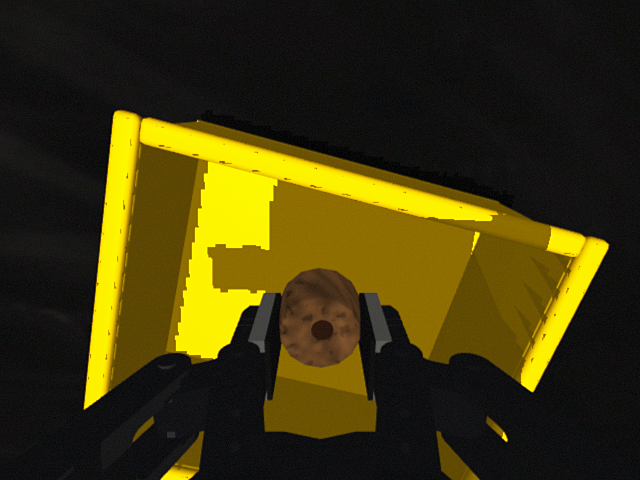

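The cork (320,315) is held inside the tub. I'm lowering it 2 cm and releasing.

Emit:
arm_command(
  commands=[
    [[0,0,-1,0,0,0],[0,0,-2,0,0,0],[0,0,-2,0,0,0],[0,0,-2,0,0,0]],
  ],
)

```text
clock: 7.15
position: [0.5608, -0.1558, 0.0303]
ee_rot: [-0.017, 0.707, -0.707, 0.017]
ft_force: [-0.0, 0.5, 0.2]
grip_width: 0.365
```

Emit:
arm_command(
  commands=[
    [[0,0,0,0,0,0],[0,0,0,0,0,0],[0,0,0,0,0,0],[0,0,0,0,0,0],[0,0,0,0,0,0],[0,0,2,0,0,0],[0,0,5,0,0,0],[0,0,9,0,0,0],[0,0,12,0,0,0],[0,0,12,0,0,0]],
  ],
  claw=5.5,
)

```text
clock: 8.15
position: [0.5633, -0.1562, 0.1551]
ee_rot: [0.015, -0.706, 0.708, -0.02]
ft_force: [-0.8, -0.1, 0.3]
grip_width: 0.642
```

```bash
python3 - <<'E'
from h import *
o=manip.get_obs();print(o['clock'],o['position'],o['ft_force'],o['grip_width'])
cam('wrist','w3.png')
E
```

```text
8.15 [ 0.56327624 -0.15623235  0.1551193 ] [-0.8130257  -0.1259455   0.32644358] 0.6416772724480027
```

View pics/w3.png

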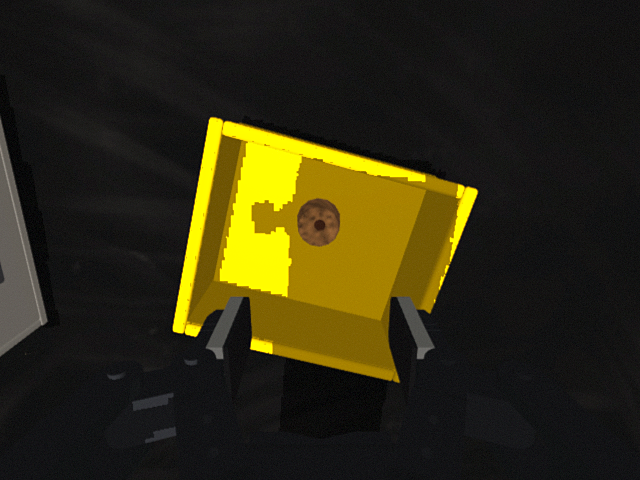

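Cork a (318,222) lies in the tub. Next I'm moving over cork b, with the jaws across its short side.

Emit:
arm_command(
  commands=[
    [[-1,4,1,0,0,3],[-2,8,1,0,0,6],[-3,12,1,0,0,9],[-4,16,1,0,0,12],[-5,20,1,0,0,12],[-5.5,24,1,0,0,12],[-6,28,1,0,0,12],[-6.5,31.5,1,0,0,12],[-7,34.5,1,0,0,12],[-7.1,36.2,0,0,0,12],[-7.1,36.2,-1,0,0,12],[-7.1,36.2,-1,0,0,12],[-7.1,36.2,-1,0,0,12],[-7.1,36.2,-1,0,0,12]],
  ],
  claw=6,
)

```text
clock: 9.6
position: [0.4903, 0.205, 0.1405]
ee_rot: [0.09, -0.701, 0.701, -0.091]
ft_force: [-0.0, -0.0, 0.9]
grip_width: 0.708
```

```bash
python3 - <<'E'
from h import *
from scipy.spatial.transform import Rotation as Ro
o=manip.get_obs();print(o['clock'],o['position'],o['ft_force'],o['grip_width'],o['joint_pos'].round(2));print(Ro.from_quat(o['ee_rot']).as_matrix().round(3))
cam('wrist','w4.png')
E
```

```text
9.6 [0.49028429 0.20501655 0.14046101] [-0.02356751 -0.03120072  0.93917702] 0.70816176306871 [ 0.14  0.27 -0.71  1.79  0.19  1.15 -1.95]
[[-0.967  0.     0.254]
 [-0.254 -0.    -0.967]
 [-0.    -1.     0.   ]]
```

View pics/w4.png

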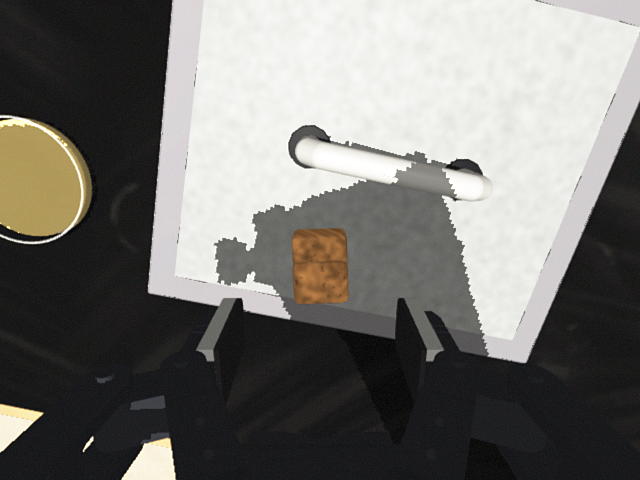

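Cork b (320,266) is aligned between the jaws. I'm descending and gripping.

Emit:
arm_command(
  commands=[
    [[0,0,-2,0,0,0],[0,0,-4,0,0,0],[0,0,-5.5,0,0,0],[0,0,-5.5,0,0,0],[0,0,-5.5,0,0,0],[0,0,-5.5,0,0,0]],
  ],
)

```text
clock: 10.25
position: [0.4905, 0.2064, 0.0864]
ee_rot: [-0.091, 0.701, -0.701, 0.092]
ft_force: [-0.4, -0.6, 0.2]
grip_width: 0.7
```

Emit:
arm_command(
  commands=[
    [[0,0,0,0,0,0],[0,0,0,0,0,0],[0,0,0,0,0,0],[0,0,0,0,0,0],[0,0,0,0,0,0],[0,0,0,0,0,0],[0,0,0,0,0,0],[0,0,0,0,0,0],[0,0,0,0,0,0],[0,0,0,0,0,0]],
  ],
  claw=1.2,
)

```text
clock: 11.25
position: [0.4902, 0.2063, 0.0859]
ee_rot: [0.091, -0.701, 0.701, -0.091]
ft_force: [-1.4, -0.3, 5.8]
grip_width: 0.321
```

Gripped at 27 mm. I'm carrying it to the tub.

Emit:
arm_command(
  commands=[
    [[0,0,2,0,0,0],[0,0,5,0,0,0],[0,0,8,0,0,0],[0,-4,8,0,0,0],[1,-8,8,0,0,0],[1.5,-12,8,0,0,0],[2,-16,8,0,0,0],[2.5,-20,8,0,0,0],[3,-24,8,0,0,0],[3.5,-28,8,0,0,0],[3.6,-32,8,0,0,0],[3.6,-35.2,8,0,0,0],[3.6,-35.2,6,0,0,0],[3.6,-35.2,3,0,0,0],[3.6,-35.2,0,0,0,0],[3.6,-35.2,-3.5,0,0,0],[3.6,-35.2,-4,0,0,0],[3.6,-35.2,-4,0,0,0],[3.6,-35.2,-4,0,0,0]],
  ],
)

```text
clock: 13.15
position: [0.5269, -0.146, 0.047]
ee_rot: [0.09, -0.701, 0.701, -0.092]
ft_force: [-0.1, 0.6, 0.4]
grip_width: 0.326
```

```bash
python3 - <<'E'
from h import *
o=manip.get_obs();print(o['clock'],o['position'],o['ft_force'],o['grip_width'])
cam('wrist','w5.png')
E
```

```text
13.15 [ 0.52690841 -0.14597783  0.04700522] [-0.09605369  0.624436    0.37514629] 0.32568994269797846
```

View pics/w5.png

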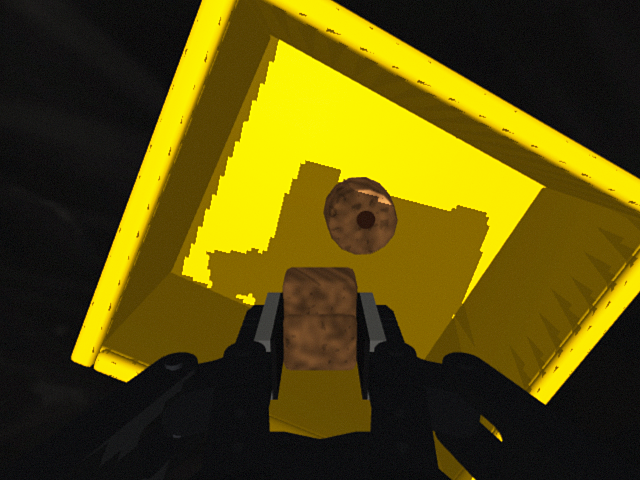

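Cork b (320,315) is inside the tub beside cork a (360,215). I'm releasing it and rising.

Emit:
arm_command(
  commands=[
    [[0,0,-1,0,0,0],[0,0,-1,0,0,0],[0,0,-1,0,0,0],[0,0,-1,0,0,0],[0,0,-1,0,0,0],[0,0,-1,0,0,0],[0,0,2,0,0,0],[0,0,6,0,0,0],[0,0,10,0,0,0],[0,0,13,0,0,0],[0,0,13,0,0,0]],
  ],
  claw=4.5,
)

```text
clock: 14.3
position: [0.5282, -0.1462, 0.18]
ee_rot: [0.089, -0.7, 0.702, -0.093]
ft_force: [0.3, -0.1, -0.0]
grip_width: 0.527
```

Emit:
arm_command(
  commands=[
    [[0,3,0,0,0,8],[0,6,0,0,0,16],[0,10,0,0,0,24],[0.5,14,0,0,0,32],[1,18,0,0,0,40],[1.5,22,0,0,0,48],[2,26,0,0,0,56],[2.3,30,0,0,0,64],[2.3,32,0,0,0,72],[2.3,33.2,0,0,0,78],[2.3,33.2,-1,0,0,78],[2.3,33.2,-2,0,0,78],[2.3,33.2,-2,0,0,78],[2.3,33.2,-2,0,0,78],[2.3,33.2,-2,0,0,78]],
  ],
  claw=6,
)

```text
clock: 15.8
position: [0.5491, 0.1855, 0.1555]
ee_rot: [-0.512, 0.488, -0.488, 0.512]
ft_force: [-0.6, -0.2, 0.4]
grip_width: 0.704
```

```bash
python3 - <<'E'
from h import *
from scipy.spatial.transform import Rotation as Ro
o=manip.get_obs();print(o['clock'],o['position'],o['ft_force'],o['grip_width'],o['joint_pos'].round(2));print(Ro.from_quat(o['ee_rot']).as_matrix().round(3))
cam('wrist','w6.png');cam('top','t6.png')
c,R,t=cam('side');cv2.imwrite('pics/s6.png',cv2.resize(c['pixels'][150:350,240:500],None,fx=3,fy=3))
E
```

```text
15.8 [0.54911325 0.18546902 0.15552498] [-0.5997095  -0.18161212  0.421363  ] 0.7037785470865889 [ 0.26  0.4  -0.82  1.65  0.31  1.23 -0.58]
[[ 0.047  0.     0.999]
 [-0.999 -0.     0.047]
 [ 0.    -1.     0.   ]]
```

View pics/w6.png

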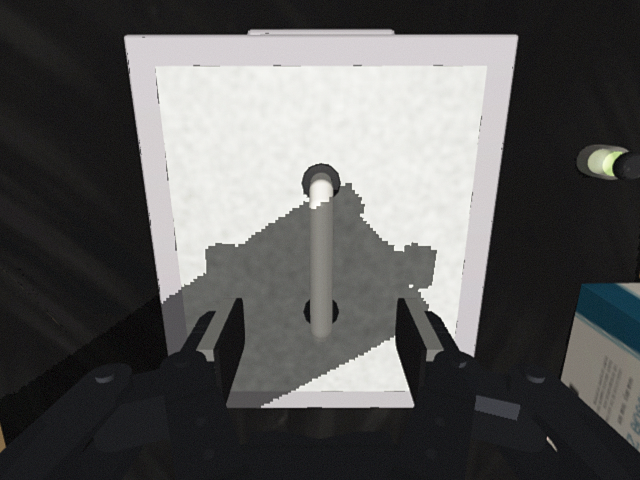

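View pics/s6.png

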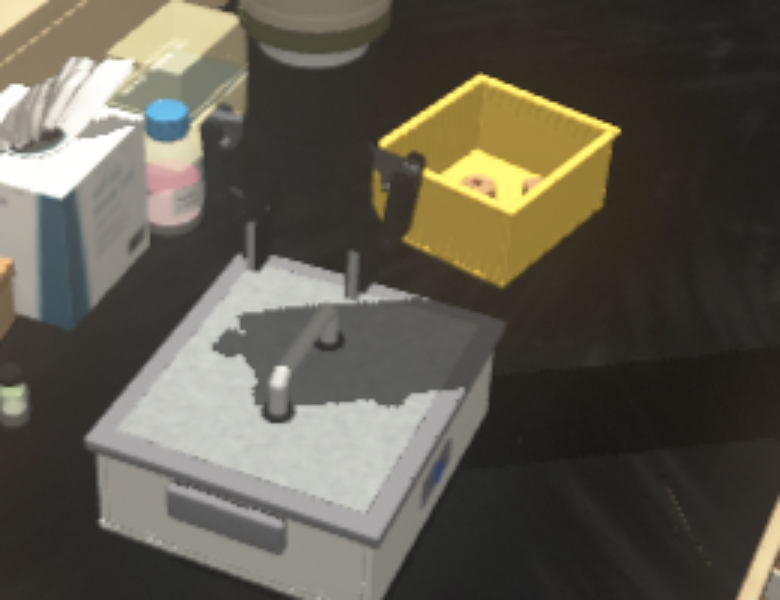

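View pics/t6.png

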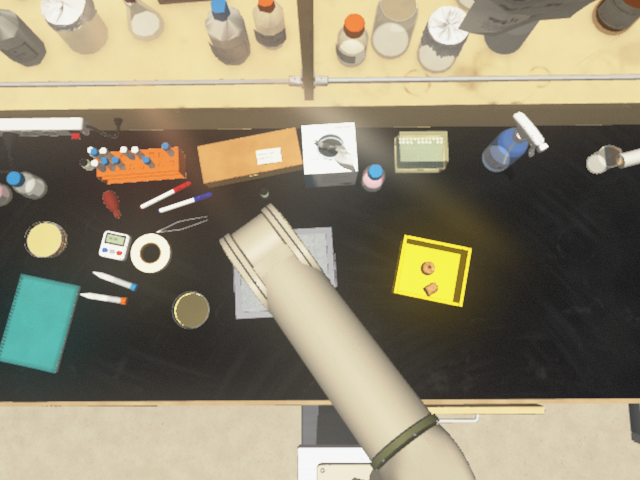

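Both corks are in the tub (top view 428,267 and 431,289). The bar (321) is centred between the fingers, so I'm descending onto it and gripping firmly.

Emit:
arm_command(
  commands=[
    [[0,0,-2,0,0,0],[0,0,-4,0,0,0],[0,0,-5.5,0,0,0],[0,0,-6.3,0,0,0],[0,0,-6.3,0,0,0],[0,0,-6.3,0,0,0],[0,0,-6.3,0,0,0],[0,0,-6.3,0,0,0]],
  ],
)

```text
clock: 16.75
position: [0.5493, 0.1863, 0.0931]
ee_rot: [-0.512, 0.487, -0.488, 0.512]
ft_force: [-0.7, 0.3, -1.1]
grip_width: 0.7
```

Emit:
arm_command(
  commands=[
    [[0,0,0,0,0,0],[0,0,0,0,0,0],[0,0,0,0,0,0],[0,0,0,0,0,0],[0,0,0,0,0,0],[0,0,0,0,0,0],[0,0,0,0,0,0],[0,0,0,0,0,0],[0,0,0,0,0,0],[0,0,0,0,0,0],[0,0,0,0,0,0],[0,0,0,0,0,0],[0,0,0,0,0,0],[0,0,0,0,0,0]],
  ],
  claw=0.4,
  newtons=90,
)

```text
clock: 18.15
position: [0.5489, 0.1861, 0.0927]
ee_rot: [-0.512, 0.488, -0.488, 0.512]
ft_force: [-1.7, -0.6, 5.9]
grip_width: 0.106
```

```bash
python3 - <<'E'
from h import *
o=manip.get_obs();print(o['clock'],o['position'],o['ft_force'],o['torque'],o['grip_width'],o['joint_velocities'].round(3))
E
```

```text
18.15 [0.54894522 0.18613995 0.09265139] [-1.67806838 -0.56350346  5.88904655] [-0.26472497  0.34345662 -0.03418435] 0.10648156599587412 [-0.001 -0.    -0.001  0.     0.     0.001 -0.   ]
```

Emit:
arm_command(
  commands=[
    [[0,0,0.05,0,0,0],[0,0,0.1,0,0,0],[0,0,0.15,0,0,0],[0,0,0.2,0,0,0],[0,0,0.2,0,0,0],[0,0,0.2,0,0,0]],
  ],
)

```text
clock: 18.75
position: [0.5486, 0.1859, 0.0935]
ee_rot: [0.512, -0.488, 0.487, -0.512]
ft_force: [5.3, 1.8, -15.4]
grip_width: 0.107
```

```bash
python3 - <<'E'
from h import *
o=manip.get_obs();print(o['clock'],o['position'],o['ft_force'],o['torque'],o['grip_width'])
cam('wrist','w7.png')
c,R,t=cam('side');cv2.imwrite('pics/s7.png',cv2.resize(c['pixels'][150:350,240:500],None,fx=3,fy=3))
E
```

```text
18.75 [0.54857497 0.18594496 0.09349497] [  5.32155825   1.78334827 -15.41386591] [ 0.42546507 -1.12750078 -0.00800462] 0.10718611983827186
```

View pics/s7.png

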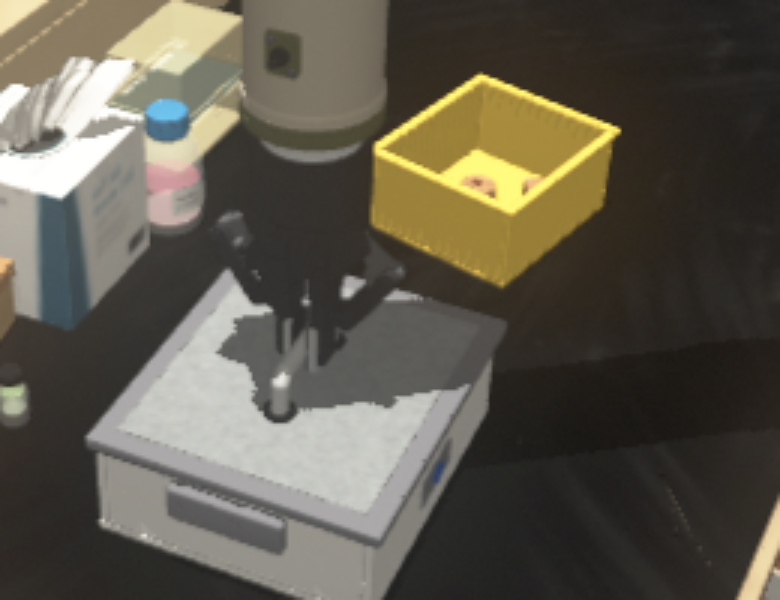

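View pics/w7.png

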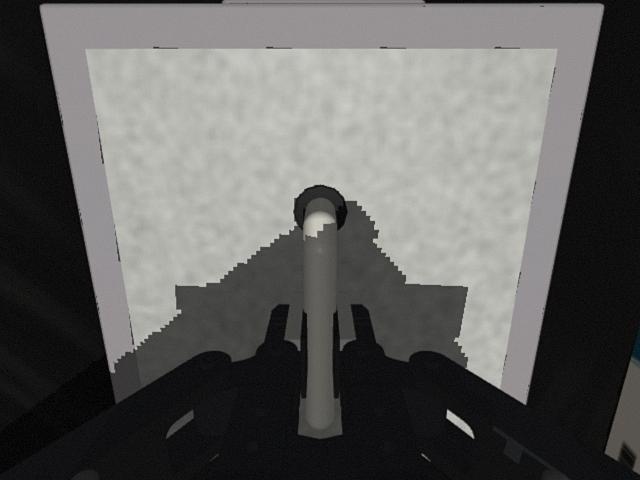

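The grip is firm on the bar's middle and the pull is building (15 N, still on the seat). I'm continuing slowly.

Emit:
arm_command(
  commands=[
    [[0,0,0.05,0,0,0],[0,0,0.1,0,0,0],[0,0,0.15,0,0,0],[0,0,0.2,0,0,0],[0,0,0.25,0,0,0],[0,0,0.3,0,0,0],[0,0,0.3,0,0,0]],
  ],
)

```text
clock: 19.55
position: [0.5492, 0.1859, 0.0981]
ee_rot: [-0.512, 0.487, -0.488, 0.512]
ft_force: [-0.8, -4.6, -1.2]
grip_width: 0.101
```

Emit:
arm_command(
  commands=[
    [[0,0,0.1,0,0,0],[0,0,0.2,0,0,0],[0,0,0.3,0,0,0],[0,0,0.4,0,0,0],[0,0,0.6,0,0,0],[0,0,0.8,0,0,0],[0,0,1.0,0,0,0],[0,0,1.2,0,0,0],[0,0,1.4,0,0,0],[0,0,1.6,0,0,0],[0,0,1.8,0,0,0],[0,0,1.9,0,0,0],[0,0,2.0,0,0,0],[0,0,2.0,0,0,0],[0,0,2.0,0,0,0],[0,0,2.0,0,0,0]],
  ],
)

```text
clock: 21.15
position: [0.5488, 0.1861, 0.1173]
ee_rot: [-0.512, 0.488, -0.488, 0.512]
ft_force: [0.5, -1.1, -3.0]
grip_width: 0.101
```

```bash
cat > chk.py <<'E'
from h import *
import sys
k=sys.argv[1]
o=manip.get_obs();print(o['clock'],o['position'],o['ft_force'],o['torque'],o['grip_width'])
cam('wrist','w%s.png'%k)
for n in ('side','top'):
    c,R,t=cam(n)
    if n=='side': cv2.imwrite('pics/s%s.png'%k,cv2.resize(c['pixels'][150:350,240:500],None,fx=3,fy=3))
    W=cloud(c,R,t)
    cy,sy=np.cos(np.radians(2.9)),np.sin(np.radians(2.9))
    Q=W.reshape(-1,3);Q=Q[~np.isnan(Q[:,0])]
    l=(Q[:,:2]-[.5485,.1868])@np.array([[cy,-sy],[sy,cy]])
    s=(abs(l[:,0])<.09)&(abs(l[:,1])<.105)&(Q[:,2]>.07)&(Q[:,2]<.115)&(np.hypot(l[:,0],l[:,1])>.045)
    A=np.c_[l[s],np.ones(s.sum())];z=Q[s,2]
    for _ in range(4):
        co=np.linalg.lstsq(A,z,rcond=None)[0];g=abs(A@co-z)<.004;A,z=A[g],z[g]
    print(n,'plane top z',co[2].round(4),'tilt deg',np.degrees(co[:2]).round(2),g.sum())
    s=(abs(l[:,0])<.13)&(abs(l[:,1])<.14)&(abs(Q[:,2]-co[2])<.005)
    print(cv2.minAreaRect((Q[s,:2]*1000).astype(np.float32)))
E
python3 chk.py 8
```

```text
21.15 [0.54884063 0.18611298 0.11726839] [ 0.4721408 -1.0722312 -3.0271591] [-0.00910079 -0.03198065  0.00752127] 0.10123598254031503
side plane top z 0.1034 tilt deg [ 0.04 -0.16] 4222
((547.0401611328125, 185.32241821289062), (202.0111541748047, 236.8064727783203), 2.7596235275268555)
top plane top z 0.1045 tilt deg [-0.09 -0.09] 1615
((548.2686157226562, 187.24136352539062), (200.07351684570312, 230.1497802734375), 2.938958168029785)
```

View pics/s8.png

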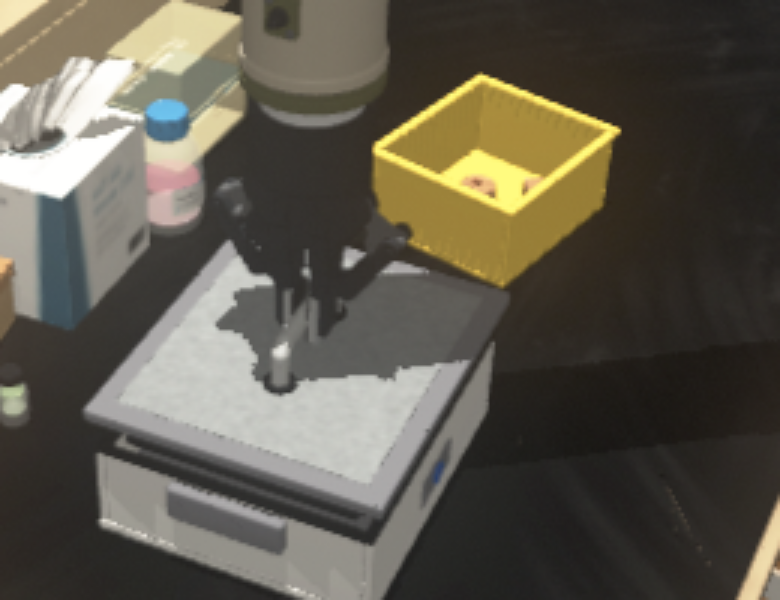

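View pics/w8.png

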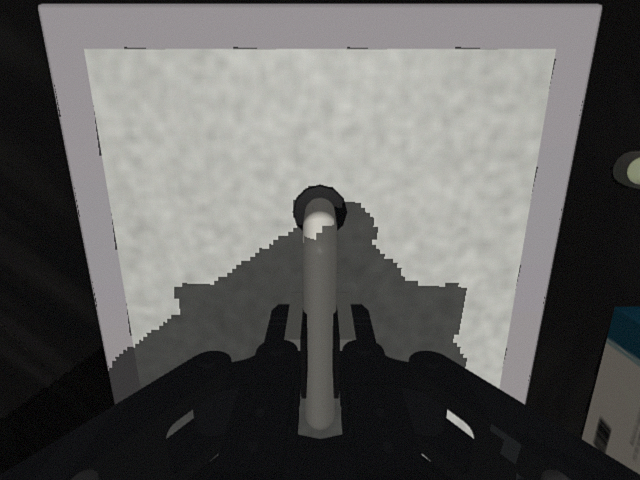

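The lid is up level at about 24.4 mm and the force equals its weight (3 N). I'm raising it 1 mm more and letting it settle.

Emit:
arm_command(
  commands=[
    [[0,0,0.1,0,0,0],[0,0,0.1,0,0,0],[0,0,0.1,0,0,0],[0,0,0.1,0,0,0],[0,0,0.1,0,0,0],[0,0,0.1,0,0,0],[0,0,0.1,0,0,0],[0,0,0.1,0,0,0],[0,0,0.1,0,0,0],[0,0,0.1,0,0,0]],
  ],
)

```text
clock: 22.3
position: [0.5489, 0.1861, 0.1184]
ee_rot: [-0.512, 0.488, -0.488, 0.512]
ft_force: [0.2, 0.1, -3.1]
grip_width: 0.105
```

```bash
python3 chk.py 9; python3 - <<'E'
from h import *
c,R,t=cam('top','t9.png');W=cloud(c,R,t)
for th in ['media_bottle','vial','petri_dish','waste_tub','cork_a_center']:
    for m in manip.masks_of('top',th)[:2]:
        q=W[m['mask']];print(th,round(m['p'],2),m['bbox'],np.nanmedian(q,0).round(3))
E
```

```text
22.3 [0.54887713 0.18612375 0.11835501] [ 0.18354898  0.05558107 -3.08677167] [-0.01141345  0.02380611 -0.01697111] 0.10513262393001889
side plane top z 0.1045 tilt deg [ 0.05 -0.22] 4134
((546.769775390625, 185.728515625), (201.7213592529297, 235.58958435058594), 2.5250110626220703)
top plane top z 0.1056 tilt deg [-0.22 -0.11] 1630
((548.06396484375, 187.2709197998047), (199.8268585205078, 230.20016479492188), 2.8445255756378174)
media_bottle 0.61 [362.1, 166.2, 386.5, 193.9] [ 0.768 -0.02   0.073]
vial 0.62 [260.6, 187.7, 269.0, 199.0] [0.745 0.238 0.041]
petri_dish 0.55 [171.9, 295.1, 208.5, 329.3] [0.467 0.415 0.006]
petri_dish 0.43 [422.7, 282.9, 435.3, 296.0] [ 0.511 -0.156  0.039]
waste_tub 0.78 [393.4, 234.0, 471.8, 306.5] [ 0.556 -0.167  0.006]
waste_tub 0.19 [172.8, 295.3, 207.8, 330.3] [0.467 0.415 0.006]
cork_a_center 0.72 [420.3, 261.6, 435.7, 273.5] [ 0.562 -0.151  0.026]
```

View pics/t9.png

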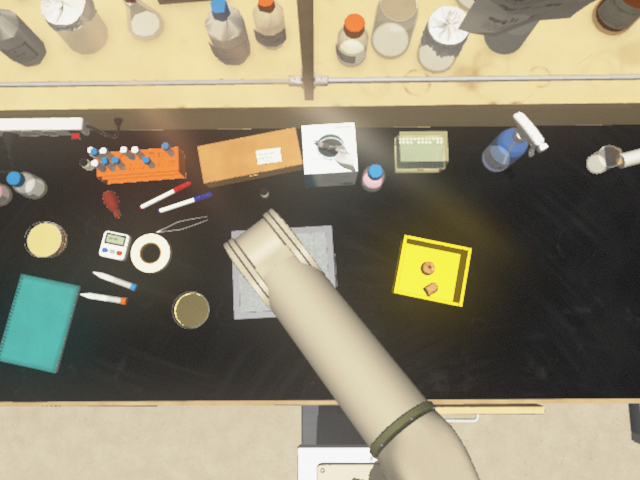

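Both corks are in the tub (428,267 and 431,289) and the bystanders haven't moved. The lid is level and 25.5 mm up, so I'm handing in.

```bash
python3 - <<'E'
from workcell import manip
print(manip.hand_in())
E
```

```text
the job is handed in; nothing more can be done
None
```

I cleared both corks into the yellow tub, then pulled the lid slowly up by its bar until the seal let go. I handed in with the lid held just open over the box, about 22.5 s into the 64 s allowed. The hand-in gave no verdict.

- **Corks:** both show lying in the tub in the last top view.
- **Seal:** the highest pull I read was about 15 N. After release the force on the tool was 3.1 N, which is just the lid's weight, so it isn't touching the box.
- **Lid height:** it sits about 25.5 mm above its seat, measured from the slab's top compared with its seated height in both cameras. The two cameras differ by about 1 mm in absolute height, within calibration. With a 24 mm skirt, that leaves the lid clear by only about 1.5 mm.
- **Level and position:** the tilt was about 0.25° or less. The lid's yaw and centre were unchanged to within about 1 mm.
- **Bystanders:** the top camera puts the bottle and the petri dish where they were at the start, to within about 1 mm. The vial was only detected from the side at the start, so I compared it by eye in the top pictures, where it hasn't moved.
- **One odd reading:** the gripper showed an opening of about 9 mm on the 12 mm bar. I put this down to the pads compressing at 90 N. The hold was steady and did not slip.

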